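# Open the touch-latch pigment cupboard

## Robot

A 6-joint arm with a two-finger parallel gripper is mounted at the origin on a cart in front of the work surface, level with it; the furniture and walls round the work are solid. World frame = base frame: x ahead of the robot, y to its left, z up, the work surface at z = 0. Lengths are in mm, angles in rad, forces in N, time in s.
With the tool pointing down it reaches from about 325 to 900 mm from the base axis. Payload 6.1 kg.
Tool frame: the origin (TCP) lies midway between the tips of the shut fingers; the grasp point (between the pads) lies arm.grasp_offset behind it (arm.grasp_offset is the distance from the TCP to the grasp point, in mm); z points along the fingers, x is the direction in which the jaws open and shut, and the axes are right-handed (so a half turn about z gives the same grasp; the last joint's range is limited). The gripper opens to 85 mm and grips with 20 to 120 N. Pads are 22 mm wide; open, the fingers measure 114 mm over their backs; the gripper's body (76 mm by 85 mm) begins 54 mm behind the grasp point. The pads swing forward as they close: fully open they stand 13 mm farther back than shut.
Start: joints at [-1.228, 0.22, 1.526, -0, 1.395, -0.126], TCP at [282.377, -557.565, 207.4] pointing down, gripper open.
Joint ranges: [-2.98, 2.98], [-0.91, 2.08], [0.09, 2.57], [-1.24, 4.39], [0.2, 2.65], [-2.68, 2.68]. Speed limits (rad/s): [2.57, 2.57, 3.01, 3.14, 3.14, 3.14].

## Interface

Orientations are given as a rotation vector (axis times angle).
In Python, from station import get_state, imaging, arm gives the robot as it stands.
- The arm moves only by the shell command python3 -m creep 'ROWS' [FORCE]. ROWS is JSON, one flat list of numbers, 5 for each row, row after row: the shift along the tool's x, y, z in cm, then the turn about the tool's z in degrees, then the finger opening in cm, from 0 to 8.54. A call has 1 to 8 rows; each row is the pose to reach, as a shift and turn from the pose measured when the call began, along the tool's axes at that moment; what a row does not reach only later rows make up. A row lasts 1/10 s, in which the tool goes at most 50 mm and 8.59 degrees, less where a joint would pass 70% of its speed; a pose out of reach is approached as far as the arm can. A call with a gripper value outside its range is refused whole. The fingers move at their own pace and stop on an object; FORCE is the grip in N (left out, the last holds). Time passes only in rows, so rows that repeat a pose let the fingers close. It gives the time, the measured TCP pose, the force and the opening at its end, in the units of the state.
- get_state(): the state, without advancing time (a new reading comes with each control period).
- imaging.grab_frame(name): name is "scene" or "top" or "wrist"; returns (picture, depth): 400x640x3 uint8, red, green, blue; 400x640 float32, mm along the optical axis (not along the pixel's ray), 0 where there is no reading.
- imaging.camera_params(name): a dict with "K" (3x3 intrinsics, pixels), "k1" (the pictures are not rectified: a ray, as slopes to the right and down, at radius r is drawn at 1 + k1 r^2 times it, then the intrinsics apply), "R" (3x3) and "t" (3): a world point X has camera coordinates R X + t. Camera axes: x right, y down, z forward; pixel columns grow to the right and rows downward; lengths in mm; the calibration is good to about 2 mm. A picture is of the moment at which its call begins: read the wrist's pose just before it. camera_params takes no time and is no camera call; for the wrist camera it gives the pose at the moment of the call.
- arm.sign_off(): hands the job in, once; it reports no verdict.
The state is a dict: "clock": time; "qpos": joint angles; "qd": joint speeds; "tau": joint torques, N m; "tool_pos": TCP position; "orientation": TCP orientation; "force": force on the tool from outside, world axes, zero at the start; "moment": the same for the moment, N m; "opening": finger opening in mm.
Only numpy, scipy, OpenCV 4.12 (cv2) and the standard library are available. Lean on these libraries where they do the work, as an engineer would, in place of code of your own. Each camera call takes 0.05 s, during which the arm holds its last target. There are 200 camera calls.

## Task

The pigments in the small wooden bench cupboard are wanted, but a steel weight has been left where its door must swing. With the fingers only pushing, nothing gripped or lifted, slide the weight along the table until it is clear of the door's swing; then press the door near its free edge so that the touch latch lets go and the door springs ajar by itself; then push it wide open and leave it standing so. The door must not touch the weight, and the dropper bottle, cotton pot and eraser stay where they are.

Things in the scene. Friction and masses are not known exactly. Their poses are not given: they have to be found in the camera images.
- cupboard: Fixed wooden cupboard on the table, 180 mm wide (own y), 120 deep (x), 190 high, top bare. Origin: centre of its underside; own -x points out of its front, +y to the left seen from the robot. One flush door without handle covers the front: hinged at the right (two small steel hinges), free edge at the left, own y = +89 mm. Shut: outer face at x = -78.5, inner at -64.5, z = 10 to 188 mm.
- cupboard_door (a joint): Door angle, rad: 0 shut and latched, grows as the free edge swings toward the robot, then right; 1.57 square to the front, stop 1.75; stays where left. Shut, it cannot be pulled. Pressed in to -0.02 (3 mm at door_front, about 5 N; stop -0.0245) the latch lets go; as the finger draws back a sprung rod pushes the door to 0.28 or more, mostly on to 0.4 to 0.6. It then does not catch again.
- hinge_axis (a point): Point on the upright hinge axis, level with the door's top edge (188 mm above the table): own x = -63, y = -93 mm of the cupboard. The door's far edge swings 182 mm from this axis.
- door_front (a point): Point on the door's outer face, 155 mm from the hinge axis toward the free edge, 150 mm above the table (38 mm below the door's top): a good place to press. Moves with the door. Its x axis points into the door from outside, its y axis along the door from hinge to free edge.
- door_free_edge (a point): Middle of the thickness (14 mm) of the door's free edge, 182 mm from the hinge axis, 150 mm above the table. Moves with the door, axes as at door_front. The door's inside is bare above z = 95 mm; below, 126 mm from the hinge axis, a steel striker stands 28 mm off it, and the latch's rod stands 37 mm out of the open cupboard beside it.
- weight: Loose covered steel weight, brown block 32 x 62 x 35 mm (x, y, z) with a brass knob on it, 51 mm high in all, 0.33 to 0.68 kg. Origin: centre of its underside; its corners reach 35 mm from it. It stands in front of the door, inside the door's swing.
- dropper_bottle: Bystander: small brown dropper bottle with a rubber bulb, 32 mm across, 94 mm high, loose, to the right of the cupboard. Origin: centre of its underside.
- cotton_pot: Bystander: aluminium pot of cotton wool, 66 mm across, 69 mm high, loose, to the left of the cupboard. Origin: centre of its underside.
- eraser: Bystander: block eraser in a paper sleeve, 22 x 46 x 12 mm, loose, on the table to the right in front of the cupboard. Origin: centre of its underside.
There are look-alikes about, which are no part of the job. Of the things like the weight, leave any that is orange, purple or red; of the rest the larger one is meant.

How it is judged:
By the outcome, as a careful person would: the job done as asked, in the order asked, and still so for the second after the job is handed in, with the robot touching nothing.
It also fails if it takes over 72 s, if anything falls off the work surface, if the arm or the gripper's body presses on something with over 40 N, if the wrist force passes 120 N, or if a joint passes its speed limit or range.

## Working session

There is one attempt and no reset: what is moved stays moved. The work goes in short steps, Python scripts to look and compute and a shell command to move; the robot and the scene stay as the last step left them, time stands still between calls to the robot, and variables do not carry over. Pictures are saved under pics/ and viewed, about 8 in all and at most 12, crops included, and the job is handed in when it is done.

```bash
mkdir -p pics; cat > h.py <<'E'
import numpy as np, cv2
from station import get_state, imaging, arm
from scipy.spatial.transform import Rotation as R
def grab(n):
    p=imaging.camera_params(n); im,d=imaging.grab_frame(n); return im,d,p
def ray(p,u,v):
    K=np.array(p["K"]); x=np.array([(u-K[0,2])/K[0,0],(v-K[1,2])/K[1,1]]); q=x.copy()
    for _ in range(20): q=x/(1+p["k1"]*(q@q))
    Rm=np.array(p["R"]);return -Rm.T@np.array(p["t"]), Rm.T@np.r_[q,1]
def onz(p,u,v,z):
    o,d=ray(p,u,v); return o+d*(z-o[2])/d[2]
def cloud(d,p):
    h,w=d.shape; K=np.array(p["K"]); u,v=np.meshgrid(np.arange(w),np.arange(h))
    x=np.stack([(u-K[0,2])/K[0,0],(v-K[1,2])/K[1,1]],-1); q=x.copy()
    for _ in range(20): q=x/(1+p["k1"]*(q**2).sum(-1,keepdims=True))
    c=np.concatenate([q,np.ones((h,w,1))],-1)*d[...,None]
    return (c-np.array(p["t"]))@np.array(p["R"])
def proj(p,X):
    c=np.array(p["R"])@X+np.array(p["t"]); q=c[:2]/c[2]; q=q*(1+p["k1"]*(q@q)); K=np.array(p["K"]); return q*[K[0,0],K[1,1]]+[K[0,2],K[1,2]]
def save(n,im): cv2.imwrite("pics/"+n+".png",im[...,::-1])
E
python3 - <<'E'
from h import *
for n in("scene","top"):
    im,d,p=grab(n); save(n+"1",im); np.savez(n+"1.npz",im=im,d=d,**{k:np.array(v) for k,v in p.items()})
    print(n,ray(p,320,200))
s=get_state();print(s["tool_pos"],s["orientation"],s["clock"],arm.grasp_offset);print(R.from_rotvec(s["orientation"]).as_matrix().round(3))
E
```

```text
scene (array([-203.71369845, -576.09102242,  673.84423718]), array([ 0.67892845,  0.54487039, -0.49217762]))
top (array([ 411.49138893,   -9.58374393, 1111.18719929]), array([ 0.11416638,  0.01194908, -0.99345369]))
[ 282.15781637 -557.00610405  206.38851643] [-2.67570184e+00  1.64418586e+00  2.21947271e-03] 0.1 18.700000000000003
[[ 0.452 -0.892 -0.001]
 [-0.892 -0.452  0.002]
 [-0.002 -0.    -1.   ]]
```

View pics/scene1.png

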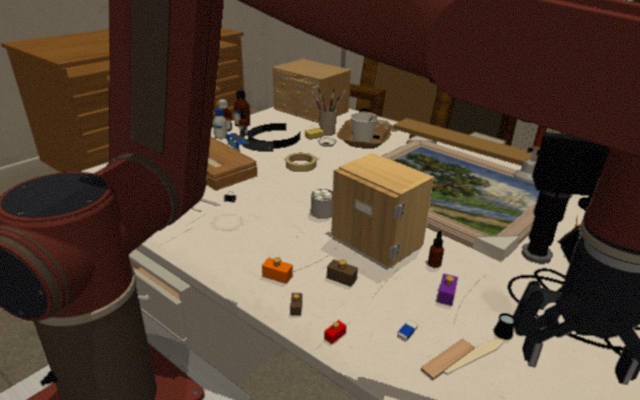

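View pics/top1.png

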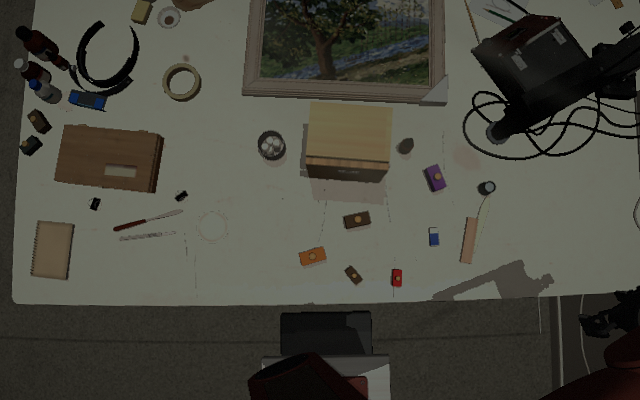

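The scene shows the cupboard, and the larger brown block in front of it is the weight (top view 357,220). The orange (312,257), red (397,278), purple (435,178) and small brown (353,275) blocks are decoys. The eraser is at (433,236), the pot at (271,145) and the bottle at (406,145).

```bash
cat > m.py <<'E'
from h import *
z=np.load("top1.npz"); im,d=z["im"],z["d"]; p={k:z[k] for k in("K","R","t")}; p["k1"]=float(z["k1"])
P=cloud(d,p); Z=P[...,2]
def rect(m,h,name):
    pts=P[m][:,:2] if h is None else np.array([onz(p,u,v,h)[:2] for v,u in np.argwhere(m)])
    r=cv2.minAreaRect(pts.astype(np.float32)); print(name,m.sum(),np.round(r[0]),np.round(r[1]),round(r[2],1),"z med",np.median(Z[m]).round(1),Z[m].max().round(1)); return r
U,V=np.meshgrid(np.arange(640),np.arange(400))
def box(a,b,c,e): return (U>=a)&(U<=c)&(V>=b)&(V<=e)
m=box(295,90,405,190)&(Z>180)&(Z<200); r=rect(m,None,"cup"); print(cv2.boxPoints(r).round())
for n,b,h in(("weight",(340,205,375,235),35),("orange",(297,245,330,268),None),("smallb",(343,263,365,286),None),("red",(388,266,405,290),None),("purple",(422,163,447,193),None),("eraser",(425,225,442,248),12),("pot",(255,128,289,163),None),("bottle",(394,133,416,158),None)):
    m=box(*b)&(Z>6)&(Z<120); rect(m,None,n)
    g=cv2.GaussianBlur(im,(0,0),.5)
print(im[220,350],im[215,340],im[236,433])
E
python3 m.py
```

```text
cup 5101 [657. -64.] [181. 139.] 84.4 z med 190.0 196.8
[[ 579. -147.]
 [ 718. -161.]
 [ 735.   19.]
 [ 597.   32.]]
weight 352 [480. -92.] [65. 70.] 15.2 z med 34.4 53.9
orange 343 [399.  28.] [32. 68.] 15.3 z med 34.6 53.6
smallb 166 [350. -75.] [44. 22.] 38.6 z med 24.2 36.8
red 174 [ 343. -180.] [22. 46.] 89.0 z med 23.0 35.4
purple 380 [ 586. -287.] [66. 61.] 40.0 z med 33.7 54.7
eraser 162 [ 439. -279.] [44. 22.] 3.4 z med 11.6 18.4
pot 567 [683. 121.] [66. 76.] 76.3 z med 50.7 71.9
bottle 189 [ 665. -214.] [32. 27.] 58.0 z med 49.9 96.3
[48 37 25] [112 114 101] [35 46 79]
```

```bash
cat >> m.py <<'E'
print("--")
def zr(b,lo,hi,n):
    m=(box(*b)&(Z>lo)&(Z<hi)).astype(np.uint8); m=cv2.morphologyEx(m,cv2.MORPH_OPEN,np.ones((3,3),np.uint8)).astype(bool); r=rect(m,None,n); print(" mean",P[m][:,:2].mean(0).round(1), cv2.boxPoints(r).round().tolist())
zr((340,205,375,235),29,42,"weight")
m=box(335,200,380,240)&(im.max(2)<75)&(abs(P[...,0]-480)<60); rect(m,None,"weightdark"); 
k,l=cv2.findContours(m.astype(np.uint8),0,1); 
m=box(255,128,289,163)&(Z>60); rect(m,None,"pot")
m=box(394,133,416,158)&(Z>60); rect(m,None,"bottle")
cv2.imwrite("pics/crop.png",cv2.resize(im[190:300,285:455,::-1],None,fx=4,fy=4,interpolation=cv2.INTER_CUBIC))
print([proj(p,np.array(a)).round() for a in((480,-92,35),(594,-151,188),(612,30,188))])
E
python3 m.py|sed -n '/--/,$p'
```

```text
--
weight 272 [486. -87.] [32. 62.] 10.6 z med 34.1 39.1
 mean [485.4 -86.8] [[465.0, -60.0], [476.0, -120.0], [508.0, -115.0], [497.0, -54.0]]
weightdark 328 [486. -85.] [32. 65.] 10.4 z med 33.7 52.5
pot 167 [553.  73.] [323.  57.] 20.5 z med 66.3 1111.2
bottle 73 [ 540. -119.] [ 20. 338.] 53.0 z med 71.1 1111.2
[array([359., 221.]), array([391., 163.]), array([306., 157.])]
```

View pics/crop.png

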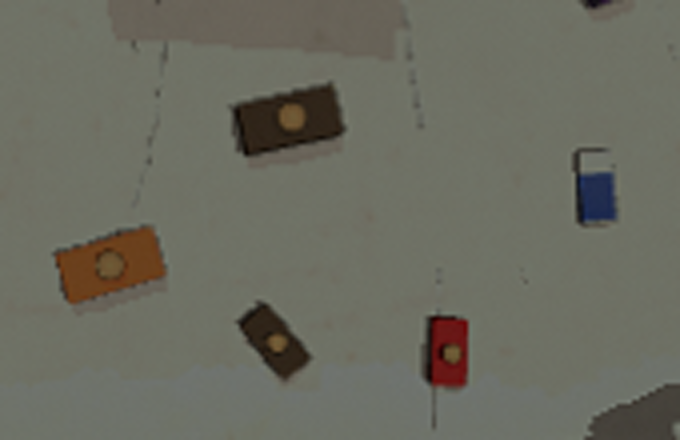

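The crop shows the weight's top face centred near (486,-87) at yaw ~10.5°, with 32x62 measured as given. The orange block lies to its lower left. I'll push left (+y) along about 95°, which ends well outside the 182 mm swing.

```bash
python3 -m creep '[-25.5,-36.5,0,-68,1,-25.5,-36.5,0,-68,1,-25.5,-36.5,0,-68,1,-25.5,-36.5,0,-68,1,-25.5,-36.5,0,-68,1,-25.5,-36.5,0,-68,1,-25.5,-36.5,0,-68,1,-25.5,-36.5,0,-68,1]' 30
cat > s.py <<'E'
from h import *
import sys
s=get_state();M=R.from_rotvec(s["orientation"]).as_matrix();t=np.array(s["tool_pos"])
print(t.round(1),"yaw",np.degrees(np.arctan2(M[1,0],M[0,0])).round(1),"clock",s["clock"],"F",np.round(s["force"],1),"open",s["opening"],"q",np.round(s["qpos"],2))
if len(sys.argv)>3: print("shift cm",((M.T@(np.array(list(map(float,sys.argv[1:4])))-t))/10).round(2))
E
python3 s.py 492 -168 11
```

```text
clock: 0.9
tool_pos: [471.4, -202.8, 206.8]
orientation: [-3.137, -0.142, 0.001]
force: [0.1, -0.3, 0.3]
opening: 10.2
[ 471.4 -202.8  206.8] yaw 5.2 clock 0.9 F [ 0.1 -0.3  0.3] open 10.19019061902465 q [-0.56 -0.05  1.81  0.    1.38 -0.65]
shift cm [ 2.38 -3.25 19.58]
```

```bash
python3 -m creep '[2.4,-3.2,0,0,1,2.4,-3.2,5,0,1,2.4,-3.2,10,0,1,2.4,-3.2,15,0,1,2.4,-3.2,18,0,1,2.4,-3.2,19.5,0,1,2.4,-3.2,19.5,0,1,2.4,-3.2,19.5,0,1]'
python3 s.py 472 30 11
```

```text
clock: 1.7
tool_pos: [493.3, -169.0, 13.1]
orientation: [-3.137, -0.142, -0.001]
force: [0.3, -0.3, -0.0]
opening: 9.9
[ 493.3 -169.    13.1] yaw 5.2 clock 1.7 F [ 0.3 -0.3 -0. ] open 9.8731514265388 q [-0.48  0.21  1.94  0.    0.99 -0.57]
shift cm [ -0.32 -20.02   0.22]
```

```bash
python3 -m creep '[0,-2,0,0,1,0,-3.5,0,0,1,0,-4.2,0,0,1,0,-5,0,0,1,0,-5.8,0,0,1,0,-6.6,0,0,1,0,-7.4,0,0,1,0,-8.2,0,0,1]'
python3 - <<'E'
from h import *
im,d,p=grab("top"); save("top2",cv2.resize(im[160:300,270:450],None,fx=4,fy=4))
E
```

```text
clock: 2.5
tool_pos: [486.2, -87.2, 13.4]
orientation: [-3.138, -0.142, -0.002]
force: [1.1, -3.0, 0.5]
opening: 9.5
```

View pics/top2.png

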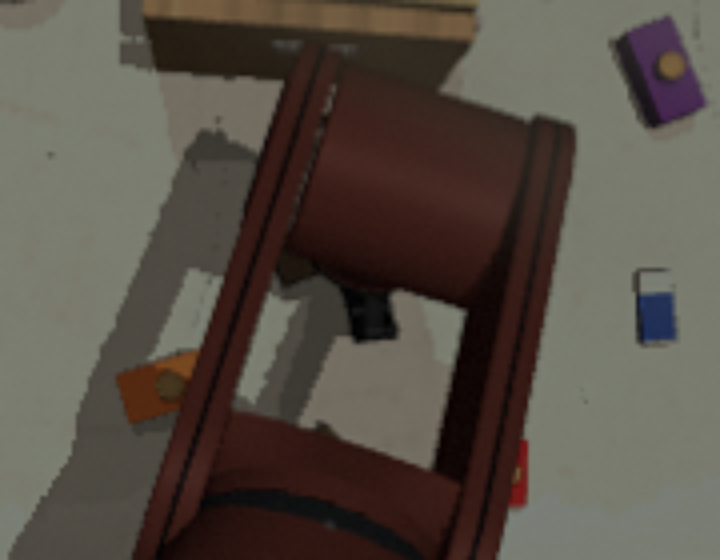

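The arm hides the weight apart from a brown corner at (295,265). The 3 N force agrees with a sliding block, so I'll continue.

```bash
python3 -m creep '[0,-0.8,0,0,1,0,-1.6,0,0,1,0,-2.4,0,0,1,0,-3.2,0,0,1,0,-4,0,0,1,0,-4.8,0,0,1,0,-5.6,0,0,1,0,-6.4,0,0,1]'
python3 - <<'E'
from h import *
for n in("scene","wrist"):
    im,d,p=grab(n); save(n+"3",im)
E
```

```text
clock: 3.35
tool_pos: [479.8, -21.5, 13.2]
orientation: [-3.137, -0.142, -0.001]
force: [1.2, -2.9, 1.0]
opening: 10.0
```

View pics/wrist3.png

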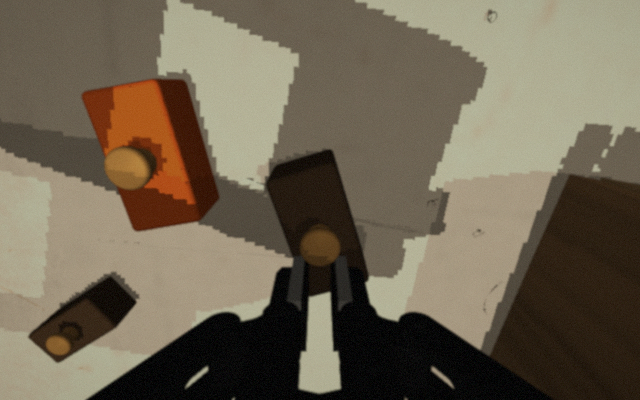

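The wrist view shows the weight directly ahead of the fingers with its knob at (320,245), somewhat yawed. The orange block (145,155) is clear to the left. I'll measure the weight's pose.

```bash
cat > w.py <<'E'
from h import *
im,d,p=grab("wrist"); P=cloud(d,p); Z=P[...,2]
m=(Z>27)&(Z<40)&(d>0)
n,L,S,C=cv2.connectedComponentsWithStats(m.astype(np.uint8))
for i in range(1,n):
    if S[i,4]>800:
        q=P[L==i][:,:2].astype(np.float32); r=cv2.minAreaRect(q); print(S[i],np.round(r[0]),np.round(r[1]),round(r[2],1),cv2.boxPoints(r).round().tolist(),im[L==i].mean(0).round())
E
python3 w.py
```

```text
[   81    78   124   152 10115] [401.  25.] [33. 62.] 14.7 [[377.0, 51.0], [393.0, -9.0], [425.0, -1.0], [409.0, 59.0]] [131.  60.  19.]
[ 267  158  102  124 5775] [478.  -2.] [32. 63.] 22.2 [[451.0, 21.0], [475.0, -37.0], [505.0, -25.0], [481.0, 33.0]] [34. 25. 15.]
[ 509  183  131  198 4919] [594. -20.] [109.  20.] 74.3 [[570.0, -69.0], [588.0, -75.0], [618.0, 30.0], [599.0, 35.0]] [43. 31. 18.]
```

```bash
python3 - <<'E'
from h import *
im,d,p=grab("wrist"); P=cloud(d,p)
s=get_state(); t=np.array(s["tool_pos"]); print(t, proj(p,t), proj(p,t+[0,0,22]), proj(p,t+[0,0,60]))
print("cam",ray(p,320,200))
for u,v in((320,245),(297,280),(343,280),(320,275),(310,290),(285,300),(350,290),(297,262),(355,285),(362,270)): print(u,v,P[v,u].round(),im[v,u])
print("knob",onz(p,320,245,51))
E
```

```text
[479.53703012 -21.54625223  12.94466336] [318.98786373 250.48721797] [318.92925249 271.94544452] [318.78266162 325.58310558]
cam (array([472.02624738,  62.93748198, 179.59997331]), array([ 0.03095367, -0.31991086, -0.94695518]))
320 245 [478.  -1.  49.] [99 69 35]
297 280 [470. -11.  61.] [47 44 41]
343 280 [488.  -9.  60.] [43 44 40]
320 275 [480. -23.  34.] [29 23 16]
310 290 [476. -32.  34.] [28 22 12]
285 300 [466. -15.  68.] [10 12 12]
350 290 [490.  -9.  68.] [35 33 33]
297 262 [469. -11.  47.] [42 44 43]
355 285 [493. -13.  57.] [13 11 12]
362 270 [500. -19.  35.] [25 16 12]
knob [4.78006385e+02 2.49946579e-01 5.10000000e+01]
```

View pics/scene3.png

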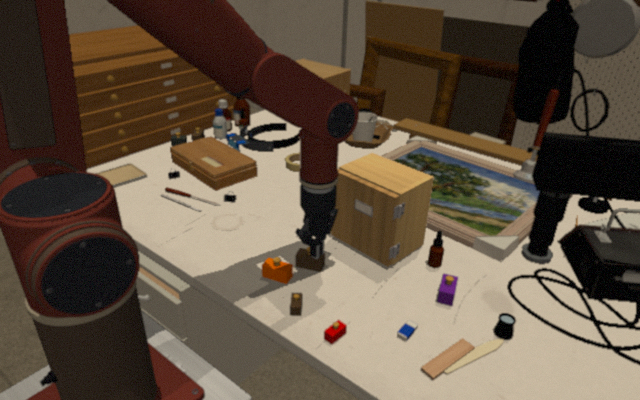

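The wrist camera sits on the +y side. The fingers look overlapped with the block and appear to touch the knob, so I'll back off and check where the tips really are.

```bash
python3 -m creep '[0,2,0,0,1,0,4,0,0,1,0,6,0,0,1,0,6,0,0,1]'
python3 w.py; python3 - <<'E'
from h import *
im,d,p=grab("scene"); t=np.array(get_state()["tool_pos"]); c=proj(p,t); print(t,c)
P=cloud(d,p); u,v=c.round().astype(int)
for dv in range(-30,16,3): print(dv,[tuple(P[v+dv,u+du].round().astype(int).tolist()) for du in(-6,0,6)])
a=im[200:300,260:400]; save("sc4",cv2.resize(a,None,fx=5,fy=5,interpolation=cv2.INTER_CUBIC))
E
```

```text
clock: 3.95
tool_pos: [485.4, -83.2, 13.0]
orientation: [-3.137, -0.139, -0.001]
force: [0.6, -0.1, 0.7]
opening: 9.6
[  73    0  115   87 7008] [405.   9.] [33. 30.] 15.3 [[386.0, 20.0], [394.0, -9.0], [425.0, -1.0], [417.0, 28.0]] [138.  65.  20.]
[  256     0   119   172 11100] [478.  -2.] [32. 62.] 22.4 [[451.0, 21.0], [475.0, -37.0], [505.0, -25.0], [481.0, 33.0]] [41. 30. 19.]
[ 491   25  149  343 7525] [591. -50.] [163.   4.] 84.3 [[581.0, -131.0], [585.0, -132.0], [601.0, 31.0], [597.0, 31.0]] [40. 29. 17.]
[484.7047627  -81.29342571  12.60024246] [338.74195455 272.9051116 ]
-30 [(434, -100, 127), (466, -92, 107), (474, -101, 106)]
-27 [(434, -100, 120), (467, -91, 98), (492, -89, 84)]
-24 [(436, -99, 111), (466, -92, 91), (494, -88, 75)]
-21 [(436, -99, 103), (466, -93, 84), (490, -91, 70)]
-18 [(449, -90, 84), (468, -92, 75), (491, -91, 62)]
-15 [(465, -79, 63), (468, -92, 67), (491, -91, 54)]
-12 [(466, -78, 54), (471, -90, 57), (492, -91, 46)]
-9 [(465, -79, 47), (470, -91, 50), (491, -92, 39)]
-6 [(508, -47, -2), (473, -90, 40), (527, -68, -2)]
-3 [(499, -55, -1), (508, -65, -1), (514, -77, 1)]
0 [(492, -60, -3), (499, -72, -1), (509, -81, -2)]
3 [(482, -68, -2), (491, -78, -2), (499, -88, -1)]
6 [(475, -73, -3), (482, -85, -1), (491, -95, -1)]
9 [(466, -81, -1), (475, -91, -2), (483, -101, -1)]
12 [(458, -87, -1), (466, -97, -1), (474, -107, 0)]
15 [(451, -92, -2), (457, -104, 0), (466, -113, 0)]
```

View pics/sc4.png

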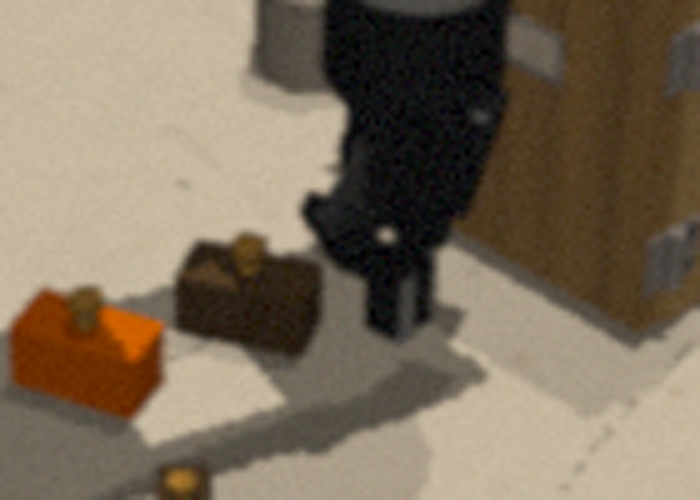

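The tips really hang about 24 mm above the reported TCP (lowest finger point at z≈36), so the fingers slid over the block and pushed the knob. I'll allow for that and go lower, watching the force.

```bash
python3 -m creep '[0,0,1,0,1,0,0,1.8,0,1,0,0,2.3,0,1,0,0,2.3,0,1]'; python3 - <<'E'
from h import *
im,d,p=grab("scene"); t=np.array(get_state()["tool_pos"]); c=proj(p,t+[0,0,24]); print(t,c)
P=cloud(d,p); u,v=c.round().astype(int)
for dv in range(-15,16,3): print(dv,[tuple(P[v+dv,u+du].round().astype(int).tolist()) for du in(-6,0,6)])
E
```

```text
clock: 4.45
tool_pos: [483.4, -80.4, -11.8]
orientation: [-3.134, -0.142, 0.005]
force: [-0.6, 0.0, -0.1]
opening: 10.0
[483.9793952  -80.64724642 -11.2152926 ] [338.310307  272.8729165]
-15 [(437, -97, 87), (464, -92, 70), (490, -90, 54)]
-12 [(438, -97, 79), (465, -92, 61), (489, -91, 47)]
-9 [(444, -92, 66), (464, -93, 55), (489, -91, 39)]
-6 [(464, -78, 39), (471, -89, 41), (489, -91, 31)]
-3 [(466, -77, 29), (470, -89, 33), (488, -92, 24)]
0 [(464, -78, 23), (472, -88, 23), (490, -91, 14)]
3 [(478, -68, 1), (472, -89, 15), (499, -86, -2)]
6 [(472, -73, -1), (482, -82, -3), (488, -94, 1)]
9 [(463, -80, 0), (473, -89, -2), (481, -99, -1)]
12 [(457, -85, -2), (466, -94, -2), (472, -106, 0)]
15 [(448, -92, 0), (455, -103, 1), (465, -111, -1)]
```

Tips are now at z≈13 and the force is zero. I'll push on.

```bash
python3 -m creep '[0,-2,0,0,1,0,-3,0,0,1,0,-3.8,0,0,1,0,-4.6,0,0,1,0,-5.4,0,0,1,0,-6.2,0,0,1,0,-7,0,0,1,0,-7.8,0,0,1]'
python3 w.py
```

```text
clock: 5.3
tool_pos: [476.9, -2.4, -10.9]
orientation: [-3.135, -0.141, 0.003]
force: [-0.1, -1.2, -0.8]
opening: 9.7
[  254   106   131   221 12666] [472.  28.] [46. 83.] 23.9 [[435.0, 56.0], [468.0, -19.0], [510.0, -1.0], [477.0, 75.0]] [38. 28. 18.]
[   52   132   142   164 12568] [401.  25.] [33. 62.] 15.3 [[377.0, 51.0], [393.0, -9.0], [425.0, -1.0], [409.0, 60.0]] [126.  56.  18.]
[ 551  244   89  156 4809] [595.  -9.] [81.  5.] 83.7 [[588.0, -49.0], [592.0, -50.0], [601.0, 31.0], [597.0, 32.0]] [46. 33. 19.]
```

```bash
python3 -m creep '[0,-0.8,0,0,1,0.1,-1.6,0,0,1,0.2,-2.4,0,0,1,0.3,-3.2,0,0,1,0.3,-4,0,0,1,0.4,-4.8,0,0,1,0.4,-5.4,0,0,1,0.4,-5.4,0,0,1]'
python3 -m creep '[0,1.5,0,0,1,0,4,0,0,1,0,6,0,0,1]'
python3 w.py
```

```text
clock: 6.15
tool_pos: [475.4, 53.8, -10.8]
orientation: [-3.133, -0.143, 0.005]
force: [-0.2, -1.3, 0.0]
opening: 10.1
clock: 6.45
tool_pos: [481.0, -6.4, -11.1]
orientation: [-3.133, -0.144, 0.004]
force: [0.6, -0.3, -0.6]
opening: 9.9
[ 247    0  147  128 9652] [474.  88.] [32. 44.] 31.2 [[449.0, 99.0], [472.0, 61.0], [500.0, 78.0], [477.0, 116.0]] [36. 26. 16.]
[   38   118   146   169 13103] [401.  25.] [34. 62.] 15.4 [[377.0, 51.0], [393.0, -9.0], [426.0, -0.0], [409.0, 59.0]] [113.  49.  16.]
[ 544  234   96  166 5240] [595.  -9.] [82.  6.] 81.8 [[586.0, -50.0], [592.0, -50.0], [604.0, 31.0], [597.0, 32.0]] [43. 30. 17.]
```

The weight's nearest corner is now about 244 mm from the hinge, so the 182 mm swing is clear. Next I rise, shut the fingers and align with the door.

```bash
python3 -m creep '[0,0,-5,2,0,0,0,-10,6,0,0,0,-14.5,10.8,0,0,0,-14.5,10.8,0,0,0,-14.5,10.8,0]'
python3 s.py 540 10 134; python3 - <<'E'
from h import *
im,d,p=grab("top"); save("top5",im)
E
```

```text
clock: 7.0
tool_pos: [482.9, -9.2, 135.4]
orientation: [-3.134, 0.153, -0.001]
force: [0.3, 0.1, 0.5]
opening: -0.1
[482.9  -9.2 135.4] yaw -5.6 clock 7.0 F [0.3 0.1 0.5] open -0.14994695143505457 q [-0.19 -0.06  1.96  0.    1.24 -0.09]
shift cm [ 5.49 -2.47  0.16]
```

View pics/top5.png

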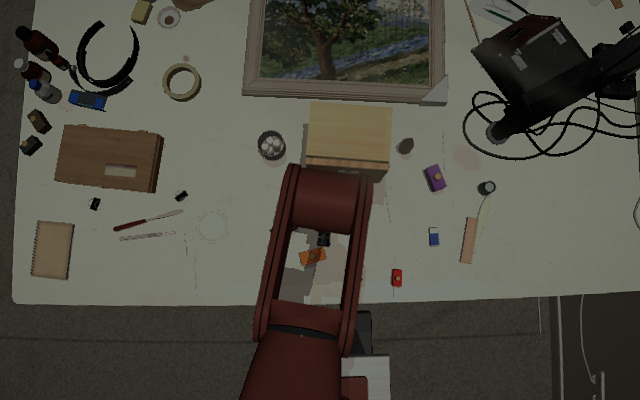

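The top view shows the arm hiding the weight; pot, bottle and eraser have not moved. I'll approach the door.

```bash
python3 -m creep '[2.5,-2,0,0,0,5,-2.5,0,0,0,6.5,-2.5,0,0,0,7.5,-2.5,0,0,0,7.5,-2.5,0,0,0]'
python3 w.py;python3 s.py 579.7 6 134
```

```text
clock: 7.55
tool_pos: [558.1, 8.7, 131.5]
orientation: [-3.134, 0.152, 0.009]
force: [-0.2, -0.7, 0.4]
opening: 0.0
[ 141   39   91   98 3601] [470.  96.] [33. 62.] 32.0 [[439.0, 114.0], [472.0, 61.0], [500.0, 78.0], [467.0, 131.0]] [67. 49. 31.]
[  83  149   78   82 2945] [401.  25.] [33. 62.] 16.0 [[377.0, 50.0], [394.0, -9.0], [426.0, -0.0], [409.0, 59.0]] [133.  58.  20.]
[557.5   8.7 131.8] yaw -5.6 clock 7.6 F [-0.6 -0.2 -0.4] open -0.22884953254999393 q [-0.13  0.13  1.77  0.    1.24 -0.03]
shift cm [ 2.24  0.05 -0.24]
```

```bash
python3 -m creep '[1.5,0,-0.2,0,0,1.9,0,-0.2,0,0,2.2,0,-0.2,0,0,2.4,0,-0.2,0,0,2.5,0,-0.2,0,0,2.5,0,-0.2,0,0]'
```

```text
clock: 8.2
tool_pos: [582.0, 6.3, 133.5]
orientation: [-3.134, 0.152, 0.011]
force: [-0.6, 0.5, 1.0]
opening: 0.0
```

```bash
python3 -m creep '[0.2,0,0,0,0,0.3,0,0,0,0,0.4,0,0,0,0,0.4,0,0,0,0]'
```

```text
clock: 8.6
tool_pos: [585.7, 6.2, 133.5]
orientation: [-3.133, 0.152, 0.012]
force: [-3.6, 1.3, 2.9]
opening: -0.2
```

```bash
python3 -m creep '[0.1,0,0,0,0,0.2,0,0,0,0,0.2,0,0,0,0]'
```

```text
clock: 8.9
tool_pos: [586.2, 6.2, 133.4]
orientation: [-3.133, 0.152, 0.017]
force: [-10.6, 1.6, 5.4]
opening: 0.0
```

The force of 10.6 N is above the 5 N release. I'll draw back and look.

```bash
python3 -m creep '[-1,0,0,0,0,-3,0,0,0,0,-6,0,0,0,0,-10,0,0,0,0,-13,0,0,0,0,-13,0,0,0,0,-13,0,0,0,0]'
python3 - <<'E'
from h import *
im,d,p=grab("wrist"); P=cloud(d,p); Z=P[...,2]
for n in("top","wrist"):
  im,d,p=grab(n); P=cloud(d,p); Z=P[...,2]
  m=(Z>140)&(Z<187)&(P[...,1]>-160)&(P[...,1]<60)&(P[...,0]>380)&(P[...,0]<640)
  if m.sum()>20:
    q=P[m][:,:2]; print(n,m.sum(),q.min(0),q.max(0)); a=q-[594,-151]; r=np.hypot(*a.T); print(np.histogram(r,bins=range(0,260,20)))
im,d,p=grab("scene"); save("sc6",cv2.resize(im[130:310,240:480],None,fx=3,fy=3))
E
```

```text
clock: 9.6
tool_pos: [457.5, 18.6, 135.5]
orientation: [-3.133, 0.152, 0.013]
force: [-0.2, -0.6, 0.2]
opening: -0.1
top 361 [ 538.57935838 -153.48859513] [638.33853749  30.09544056]
(array([56, 48, 55, 49, 53, 32, 26,  9, 27,  6,  0,  0]), array([  0,  20,  40,  60,  80, 100, 120, 140, 160, 180, 200, 220, 240]))
wrist 5821 [446.10861138 -56.86422266] [551.53389239  31.0167707 ]
(array([   0,    0,    0,    0,    0,   71,  301,  619,  734, 2293,  430,
       1373]), array([  0,  20,  40,  60,  80, 100, 120, 140, 160, 180, 200, 220, 240]))
```

View pics/sc6.png

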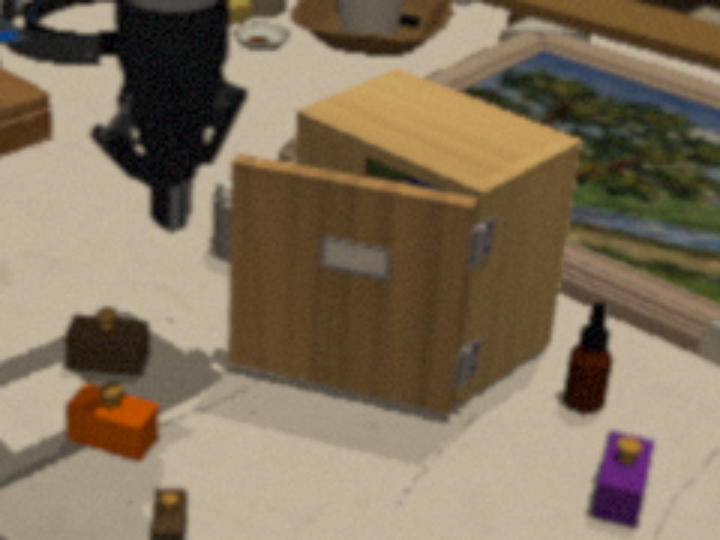

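The door stands ajar (free edge at picture 235,160–370) and the weight is clear to the left. I'll measure the angle.

```bash
cat > door.py <<'E'
from h import *
def door(c="scene"):
    im,d,p=grab(c); P=cloud(d,p); q=P[(P[...,2]>100)&(P[...,2]<183)&(d>0)]; q=q[:,:2]-[594,-151]
    r=np.hypot(*q.T); ey=np.array([.0976,.9952]); ex=np.array([.9952,-.0976])
    th=np.arctan2(-q@ex,q@ey); m=(r>70)&(r<182)&(th>0.05)&(th<1.9)
    h,b=np.histogram(th[m],np.arange(0.05,1.9,.05)); print(c,dict((round(float(x),2),int(n)) for x,n in zip(b,h) if n>25))
    a=th[m]; k=b[h.argmax()]; a=a[(a>k-.1)&(a<k+.15)]; print("outer-face angle",np.median(a), "max r",r[m].max())
door("scene"); door("wrist")
E
python3 door.py
```

```text
scene {0.5: 788, 0.55: 520, 0.6: 261, 0.65: 37}
outer-face angle 0.5493547336754966 max r 181.26694147540871
wrist {0.4: 702, 0.45: 1817, 0.5: 2535, 0.55: 346}
outer-face angle 0.5061474807846624 max r 181.99924241049223
```

```bash
cat > arc.py <<'E'
from h import *
s=get_state();M=R.from_rotvec(s["orientation"]).as_matrix();t=np.array(s["tool_pos"]);print(t.round(1),s["clock"])
ey=np.array([.0976,.9952]); ex=np.array([.9952,-.0976])
def f(x,y): return (M.T@(np.array([x,y,138])-t)/10).round(1)
for w in((470,85),(572,85),(572,17)): print(w,f(*w))
for th in np.arange(.4,1.66,.1):
    u=np.cos(th)*ey-np.sin(th)*ex; n=np.cos(th)*ex+np.sin(th)*ey
    P=np.array([594,-151])+160*u+(15*abs(np.cos(th))+11*abs(np.sin(th))-1.5)*n
    print(round(th,2),P.round(),f(*P))
E
python3 arc.py
```

```text
[457.5  18.6 134.9] 9.9
(470, 85) [ 0.6 -6.7 -0.3]
(572, 85) [10.7 -7.7 -0.4]
(572, 17) [11.4 -0.9 -0.4]
0.4 [562.   7.] [10.5  0.2 -0.4]
0.5 [547.   3.] [ 9.   0.7 -0.4]
0.6 [532.  -3.] [ 7.6  1.4 -0.4]
0.7 [517.  -9.] [ 6.2  2.2 -0.4]
0.8 [504. -18.] [ 4.9  3.2 -0.4]
0.9 [490. -28.] [ 3.7  4.3 -0.4]
1.0 [478. -39.] [ 2.6  5.6 -0.4]
1.1 [467. -52.] [ 1.7  6.9 -0.4]
1.2 [458. -66.] [ 0.8  8.4 -0.4]
1.3 [449. -81.] [ 0.2 10.  -0.4]
1.4 [443. -97.] [-0.3 11.7 -0.4]
1.5 [ 438. -114.] [-0.7 13.4 -0.4]
1.6 [ 435. -130.] [-0.8 15.  -0.4]
```

```bash
python3 -m creep '[0.3,-4,-0.4,0,0,1,-7,-0.4,0,0,5,-7.5,-0.4,0,0,9,-7.7,-0.4,0,0,11.4,-7.7,-0.4,0,0,11.4,-7.7,-0.4,0,0]' && python3 -m creep '[0,3,0,0,0,0.3,5,0,0,0,0.6,6.6,0,0,0,0.6,6.6,0,0,0,0.6,6.6,0,0,0]'; python3 door.py; python3 arc.py
```

```text
clock: 10.5
tool_pos: [581.3, 83.8, 137.3]
orientation: [-3.133, 0.153, 0.016]
force: [-0.3, -0.2, -0.2]
opening: 0.2
clock: 11.0
tool_pos: [580.6, 17.6, 137.0]
orientation: [-3.133, 0.154, 0.016]
force: [0.0, 0.4, -0.5]
opening: 0.2
scene {0.2: 35, 0.5: 793, 0.55: 506, 0.6: 266, 0.65: 45}
outer-face angle 0.5486226713794766 max r 181.66957468954433
wrist {0.05: 77, 0.1: 455, 0.15: 450, 0.2: 301, 0.4: 4759, 0.45: 956, 0.5: 171}
outer-face angle 0.431769161051759 max r 181.98807846420775
[580.7  18.3 137.1] 11.1
(470, 85) [-11.7  -5.6   0.1]
(572, 85) [-1.5 -6.6 -0. ]
(572, 17) [-0.9  0.2 -0.1]
0.4 [562.   7.] [-1.7  1.3 -0.1]
0.5 [547.   3.] [-3.2  1.9 -0.1]
0.6 [532.  -3.] [-4.6  2.5 -0.1]
0.7 [517.  -9.] [-6.   3.4 -0. ]
0.8 [504. -18.] [-7.3  4.4 -0. ]
0.9 [490. -28.] [-8.5  5.5 -0. ]
1.0 [478. -39.] [-9.6  6.7 -0. ]
1.1 [467. -52.] [-10.6   8.1  -0. ]
1.2 [458. -66.] [-11.4   9.6  -0. ]
1.3 [449. -81.] [-12.1  11.2  -0. ]
1.4 [443. -97.] [-12.6  12.8  -0. ]
1.5 [ 438. -114.] [-12.9  14.5  -0. ]
1.6 [ 435. -130.] [-13.1  16.2  -0. ]
```

```bash
python3 -m creep '[-1.7,1.3,0,0,0,-3.2,1.9,0,0,0,-4.6,2.5,0,0,0,-6,3.4,0,0,0,-7.3,4.4,0,0,0,-8.5,5.5,0,0,0,-9,6,0,0,0,-9,6,0,0,0]'; python3 door.py; python3 arc.py | grep -v "("
```

```text
clock: 11.9
tool_pos: [485.1, -32.5, 137.9]
orientation: [-3.133, 0.152, 0.015]
force: [-0.5, 1.4, -0.1]
opening: 0.4
scene {0.95: 30, 1.0: 773, 1.05: 602, 1.1: 327, 1.15: 75}
outer-face angle 1.0531562292550767 max r 181.25490717499113
wrist {0.7: 54, 0.75: 715, 0.8: 365, 0.85: 70, 0.9: 3878, 0.95: 448, 1.0: 101}
outer-face angle 0.93618122163315 max r 181.43932610577423
[485.8 -32.3 138. ] 12.0
0.4 [562.   7.] [ 7.2 -4.6 -0.1]
0.5 [547.   3.] [ 5.7 -4.1 -0. ]
0.6 [532.  -3.] [ 4.3 -3.4 -0. ]
0.7 [517.  -9.] [ 2.9 -2.6 -0. ]
0.8 [504. -18.] [ 1.6 -1.6 -0. ]
0.9 [490. -28.] [ 0.4 -0.5 -0. ]
1.0 [478. -39.] [-0.7  0.8 -0. ]
1.1 [467. -52.] [-1.6  2.2  0. ]
1.2 [458. -66.] [-2.5  3.6  0. ]
1.3 [449. -81.] [-3.1  5.2  0. ]
1.4 [443. -97.] [-3.6  6.9 -0. ]
1.5 [ 438. -114.] [-4.   8.6 -0. ]
1.6 [ 435. -130.] [-4.1 10.2 -0. ]
```

Tracking well (~0.94 rad). I'll finish the arc.

```bash
python3 -m creep '[-0.7,0.8,0,0,0,-1.6,2.2,0,0,0,-2.5,3.6,0,0,0,-3.1,5.2,0,0,0,-3.6,6.9,0,0,0,-4,8.6,0,0,0,-4.1,9.8,0,0,0,-4.1,10.3,0,0,0]'; python3 -m creep '[0,0.3,0,0,0,0,0.5,0,0,0,0,0.5,0,0,0]'; python3 door.py; python3 s.py
```

```text
clock: 12.8
tool_pos: [434.9, -131.8, 137.9]
orientation: [-3.133, 0.154, 0.015]
force: [0.5, -0.6, 0.3]
opening: 0.3
clock: 13.1
tool_pos: [434.5, -136.7, 137.8]
orientation: [-3.133, 0.153, 0.015]
force: [-0.4, -0.2, -0.5]
opening: 0.3
scene {1.55: 28, 1.65: 112, 1.7: 371, 1.75: 477, 1.8: 229}
outer-face angle 1.76309970545493 max r 181.95874299186022
wrist {1.5: 1219, 1.6: 516, 1.65: 13403}
outer-face angle 1.657165930140725 max r 180.29844551889624
[ 434.5 -136.4  137.8] yaw -5.6 clock 13.2 F [0.2 0.4 0.5] open -0.3292108137703373 q [-0.48 -0.12  2.02  0.    1.26 -0.38]
```

Door at ~1.65 rad. I'll back off left, then up.

```bash
python3 -m creep '[0,-2,0,0,0,0,-5,0,0,0,0,-8,0,0,0,0,-9,-4,0,0,0,-9,-8,0,0,0,-9,-12,0,0,0,-9,-12,0,0,0,-9,-12,0,0]'; python3 door.py; python3 - <<'E'
from h import *
im,d,p=grab("scene"); save("sc9",im)
im,d,p=grab("top");P=cloud(d,p);Z=P[...,2]
for n,(x,y),lo,hi in(("weight",(470,96),25,45),("eraser",(439,-279),6,20),("pot",(683,121),30,80),("bottle",(665,-214),15,110)):
    m=(np.hypot(P[...,0]-x,P[...,1]-y)<50)&(Z>lo)&(Z<hi)&(d>0); m&=~((Z>45)&(n=="weight"))
    if n in("pot",): m&=P[...,1]>80
    r=cv2.minAreaRect(P[m][:,:2].astype(np.float32)) if m.sum()>5 else None; print(n,m.sum(),r)
E
```

```text
clock: 14.0
tool_pos: [445.1, -47.4, 259.3]
orientation: [-3.133, 0.152, 0.011]
force: [0.2, 0.2, 0.2]
opening: -0.0
scene {1.65: 107, 1.7: 374, 1.75: 471, 1.8: 238}
outer-face angle 1.7629443507971652 max r 181.9712538664088
wrist {1.6: 121, 1.65: 2998}
outer-face angle 1.658297229069011 max r 131.16542704670573
weight 296 ((468.38848876953125, 95.83248901367188), (32.2498779296875, 61.91926574707031), 31.202051162719727)
eraser 170 ((442.01275634765625, -280.38958740234375), (69.51445770263672, 76.75765228271484), 78.03004455566406)
pot 421 ((677.3546752929688, 123.32536315917969), (65.46952819824219, 63.14195251464844), 42.638084411621094)
bottle 179 ((664.354736328125, -213.56976318359375), (31.633548736572266, 26.447288513183594), 63.03308868408203)
```

View pics/sc9.png

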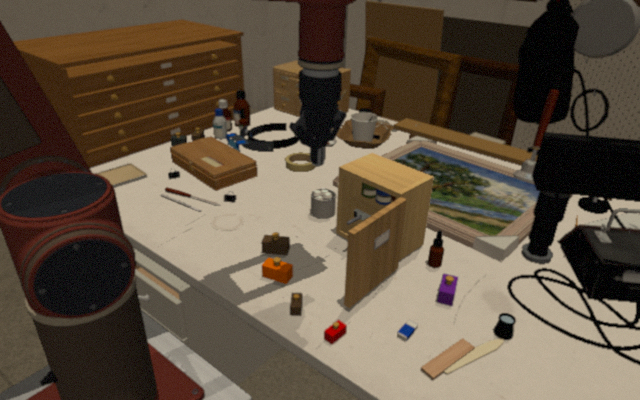

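The picture shows the door wide open (free edge near 350,270), the weight aside at (276,243), and the bottle, pot and eraser where they were. The robot touches nothing, so I'll hand in.

```bash
python3 -c "
from station import arm
print(arm.sign_off())"
```

```text
the job is handed in; nothing more can be done
None
```

The job is done and handed in at about 14 s on the robot's clock. The weight is clear of the swing, the latch was released, and the door stands wide open.

- **Weight:** I pushed it left to about (469, 96). Its nearest corner is about 244 mm from the hinge axis, against the door's 182 mm reach. On the first stretch the real fingertips hung about 24 mm higher than the reported tool position. The fingers slid over the block and pushed it by its knob. I noticed this, lowered the tool and finished the push on the block itself.
- **Door:** I pressed it near the free edge, up to about 10.6 N. It sprang open to about 0.43 rad, and I pushed it on from the inside to about 1.65 rad, where it stayed after the fingers withdrew.
- **Last checks:**
  - The force reading was near zero with the arm clear of everything.
  - The bottle re-measured at its starting position. The pot's centre read about 6 mm off, but the two measurements used different height ranges.
  - The eraser's final outline came out too large (about 70 x 77 mm for a 22 x 46 mm block), so that size check failed. Its centre agreed within 3 mm and the picture shows it in place.

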